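# Index the welding turntable and set its brake

### The arm

A 6-joint arm with a two-finger parallel gripper is mounted at the origin on the work surface. World frame = base frame: x ahead of the robot, y to its left, z up, the work surface at z = 0. Lengths are in m, angles in rad, forces in N, time in s.
With the tool pointing down it reaches from about 0.35 to 0.775 m from the base axis. Payload 7.3 kg.
Tool frame: the origin (TCP) lies at the centre of the arm's flange, where the gripper is bolted on; the fingertips stand 178 mm ahead of it and the grasp point (between the pads) lies 159 mm ahead of it; z points along the fingers, y is the line along which they close (so a half turn about z gives the same grasp; the last joint's range is limited). The gripper opens to 92 mm and grips with 3 to 60 N. Pads are 19 mm wide; open, the fingers measure 130 mm over their backs; the gripper's body (75 mm by 190 mm) begins 47 mm behind the grasp point.
Start: joints at [1.076, 0.342, 1.524, -0, 1.275, -0.146], TCP at [0.179, 0.493, 0.405] pointing down, gripper open.
Joint ranges: [-2.53, 2.53], [-0.77, 2.02], [0.04, 2.7], [-1, 4.14], [0.28, 2.66], [-3.11, 3.11]. Speed limits (rad/s): [2.57, 2.57, 3.14, 3.14, 3.14, 3.14].

### API

Orientations are given as [roll, pitch, yaw] about the fixed x, y, z axes, in that order (R = Rz(yaw) Ry(pitch) Rx(roll)).
In Python, from cell import telemetry, vision, ticket gives the robot as it stands.
- The arm moves only by the shell command python3 -m crank 'ROWS' [FORCE]. ROWS is JSON, a list of rows, each a list of 5 numbers: the gripper command: -1 is shut, 1 is fully open, values between are in proportion, then the shift along the tool's x, y, z in mm, then the turn about the tool's z in rad. In form: [[fingers, dx, dy, dz, roll], ...]. A call has 1 to 12 rows; each row is the pose to reach, as a shift and turn from the pose commanded when the call began, along the tool's axes at that moment; what a row does not reach only later rows make up. A row lasts 1/12 s, in which the tool goes at most 41.7 mm and 7.16 degrees, less where a joint would pass 70% of its speed; a pose out of reach is approached as far as the arm can. A call with a gripper value outside its range is refused whole. The fingers move at their own pace and stop on an object; FORCE is the grip in N (left out, the last holds). Time passes only in rows, so rows that repeat a pose let the fingers close. It gives the time, the measured TCP pose, the force, the opening and the grip force at its end, in the units of the state.
- telemetry.observe(): the state, without advancing time (a new reading comes with each control period).
- vision.read_camera(name): name is "scene" or "top" or "wrist"; returns (picture, depth): 420x560x3 uint8, red, green, blue; 420x560 float32, m along the optical axis (not along the pixel's ray), 0 where there is no reading.
- vision.get_calibration(name): a dict with "camera_matrix" (3x3 intrinsics, pixels), "dist" ([k1, k2, p1, p2, k3] as OpenCV has them; the pictures are not rectified), "rvec" (rotation vector, rad) and "tvec" (3), from world to camera coordinates, as OpenCV has them. Camera axes: x right, y down, z forward; pixel columns grow to the right and rows downward; lengths in m; the calibration is good to about 2 mm. A picture is of the moment at which its call begins: read the wrist's pose just before it. get_calibration takes no time and is no camera call; for the wrist camera it gives the pose at the moment of the call.
- ticket.hand_in(): hands the job in; it is judged then, once.
The state is a dict: "time": time; "qpos": joint angles; "qvel": joint speeds; "joint_efforts": joint torques, N m; "tool_pos": TCP position; "tool_rot": TCP orientation; "contact_force": force on the tool from outside, world axes, zero at the start; "torque": the same for the moment, N m; "opening": finger opening in m; "grip_force": force on a finger pad.
Only numpy, scipy, OpenCV 4.12 (cv2) and the standard library are available. Lean on these libraries where they do the work, as an engineer would, in place of code of your own. Each camera call takes 0.05 s, during which the arm holds its last target. There are 200 camera calls.

### The job

With the fingertips, push the welding turntable round by a spoke until its long pointed spoke points squarely at the upright index post; then push the brake lever that sticks out from the base clockwise (seen from above), all the way to its stop. Push gently, grip and lift nothing, and leave the flange on the table and everything on the bench standing or lying where it is.

Things in the scene. Friction and masses are not known exactly. Their poses are not given: they have to be found in the camera images.
- base: The fixed welding turntable's base, bolted to the bench: a green-painted round plate 300 mm across and 10 mm thick with a square ear on its -y side. Origin: centre of the plate's underside at bench height, exactly on the turntable's vertical axis. z up; -y axis goes from the table's axis to the brake lever's pivot.
- turntable: Steel turntable; origin and z axis as the base, its x axis along the POINTER: flat spoke 20 mm wide, 14 tall to 93 mm from the axis, then a cone to a point at 120 mm. Two other spokes at +-120 degrees: 12 mm rods with an 18 mm ball, to 104 mm. All at 57.5 mm height. Disc 110 mm wide, 50 to 65 mm high. Turns both ways, friction about 0.2 N m, no spring, stays where left.
- pointer_tip (a point): Point of the pointer spoke, 120 mm from the turntable's axis, 57.5 mm above the bench.
- index_mark (a point): Where the pointer's tip belongs: 120 mm from the turntable's axis, 57.5 mm above the bench, straight inward of the fixed index post (upright 12 mm steel pin, top 82 mm above the bench, centre 138 mm from the axis, on a small block on the base plate). The pointer passes inside the post without touching it. The post's place round the rim varies.
- brake (a joint): Angle of the brake lever about its upright pivot, rad: about 0 (start 0 to 0.25) = released, pointing away from the turntable along the base's -y; grows clockwise seen from above, towards the base's -x, to 1.2 at its stop = brake on. Friction about 0.1 N m, no spring, stays where left.
- brake_pivot (a point): On the lever's pivot axis, 155 mm from the turntable's axis towards the base's -y, at the lever's mid height, 46 mm above the bench.
- brake_end (a point): Centre of the 22 mm steel ball at the lever's free end, 74 mm from the pivot, 46 mm above the bench. The lever's bar is 14 mm wide, 38 to 54 mm above the bench; below it is only the base plate, 10 mm high, and two 8 mm stop pegs (52 mm high) 26 mm from the pivot.
- flange: The workpiece: loose steel flange 70 mm across, 10 mm thick, with a 36 mm pipe stub, 33 mm tall in all, 0.4 kg, in the middle of the turntable between three low jaws (73 mm high), turning along with it. Origin: centre of its underside, 65 mm above the bench. Leave it there.
- pipe0: Loose upright steel pipe piece beside the base, 34 mm thick, 85 mm tall, turned-down top; origin: centre of its foot. Leave it standing.
- pipe1: Loose upright steel pipe piece beside the base, 34 mm thick, 85 mm tall, turned-down top; origin: centre of its foot. Leave it standing.
- pipe2: Loose upright steel pipe piece beside the base, 34 mm thick, 85 mm tall, turned-down top; origin: centre of its foot. Leave it standing.
- pipe3: Loose upright steel pipe piece beside the base, 34 mm thick, 85 mm tall, turned-down top; origin: centre of its foot. Leave it standing.
- hammer: Loose hammer lying on the bench to one side. Leave it.
- wrench: Loose wrench lying on the bench to one side. Leave it.
- brush: Loose wire brush lying on the bench to one side. Leave it.
Mind the look-alikes: they are no part of the job. Leave any brown or red look-alike of the flange alone. Leave any orange look-alike of the pipe3 alone.

How it is judged:
On the way, in this order (a step that is already met when the one before it is completed fails the run):
1. the pointer spoke rests at the index post while the brake is still off (horizontal distance between pointer_tip and index_mark below 0.01 m and value of joint brake below 0.5 rad and angular speed of turntable below 0.1 rad/s), for 0.3 s.
2. the brake lever is at its stop with the pointer still at the post (horizontal distance between pointer_tip and index_mark below 0.01 m and value of joint brake above 1.08 rad), for 0.2 s.
At the end, for the whole second after the job is handed in: The pointer's tip is within 10 mm of the index mark (about 5 degrees), the brake lever is within 0.12 rad of its stop, everything is at rest, the flange still sits within 10 mm of the table's centre, not raised, and no bystander has moved 20 mm (all of step 2 and angular speed of turntable below 0.05 rad/s and linear speed of flange below 0.02 m/s and horizontal distance between flange and base below 0.01 m and height (world z) of flange below 0.073 m and not (distance of any of pipe0, pipe1, pipe2, pipe3, hammer, wrench, brush from where it was at the start of the episode above 0.02 m or angle between any of pipe0, pipe1, pipe2, pipe3's own z axis and vertical above 0.35 rad)); the robot touches nothing.
It fails at once if the flange is lifted or shoved off its place (height (world z) of flange above 0.077 m or horizontal distance between flange and base above 0.015 m).
It fails at once if the turntable or lever is gripped or forced (over 40 N) (contact force between the fingers and base above 40 N).
It fails at once if a pipe piece or tool on the bench is moved over 20 mm, lifted or knocked over (distance of any of pipe0, pipe1, pipe2, pipe3, hammer, wrench, brush from where it was at the start of the episode above 0.02 m or angle between any of pipe0, pipe1, pipe2, pipe3's own z axis and vertical above 0.35 rad).
It also fails if it takes over 67 s, if anything falls off the work surface, if the arm or the gripper's body presses on something with over 40 N, if the wrist force passes 120 N, or if a joint passes its speed limit or range.

## Working session

There is one attempt and no reset: what is moved stays moved. The work goes in short steps, Python scripts to look and compute and a shell command to move; the robot and the scene stay as the last step left them, time stands still between calls to the robot, and variables do not carry over. Pictures are saved under pics/ and viewed, at most 10 in all, crops included, and the job is handed in when it is done.

```bash
mkdir -p pics; cat > h.py <<'E'
import numpy as np,cv2
from cell import telemetry,vision,ticket
def shot(n,f):
    p,d=vision.read_camera(n); c=vision.get_calibration(n)
    cv2.imwrite('pics/'+f+'.png',p[:,:,::-1]); np.savez('pics/'+f+'.npz',p=p,d=d,K=c['camera_matrix'],D=c['dist'],r=c['rvec'],t=c['tvec'])
def ray(f,uv):
    z=np.load('pics/'+f+'.npz'); n=cv2.undistortPoints(np.array([[uv]],float),np.array(z['K']),np.array(z['D']))[0,0]
    R=cv2.Rodrigues(z['r'])[0]; t=z['t'].ravel()
    return R.T@np.array([*n,1.]), -R.T@t, z['d']
def atz(f,uv,h):
    d,c,_=ray(f,uv); return (c+d*(h-c[2])/d[2]).round(4)
def dep(f,uv):
    d,c,D=ray(f,uv); return (c+d*D[int(uv[1]),int(uv[0])]).round(4)
E
python3 - <<'E'
from h import *
shot('top','t0'); shot('scene','s0')
z=cv2.imread('pics/t0.png')
print(telemetry.observe())
E
```

```text
{'time': 0.1, 'qpos': array([ 1.07600977e+00,  3.42655116e-01,  1.52490923e+00,  3.20501266e-05,
        1.27539688e+00, -1.45952228e-01]), 'qvel': array([ 1.55419873e-04, -1.60340853e-03, -1.21635511e-03, -9.77722208e-04,
        6.01288627e-04,  7.54238130e-05]), 'joint_efforts': array([ 6.30048999e-04, -4.32005739e+01, -2.44693226e+01,  7.18317926e-02,
        5.26710448e-02, -5.35054198e-05]), 'tool_pos': array([0.17934255, 0.49329548, 0.4041175 ]), 'tool_rot': array([-3.14024309e+00, -2.29360939e-04,  2.79274882e+00]), 'contact_force': array([ 0.03046944,  0.32834201, -0.10644412]), 'torque': array([-0.018372  ,  0.04824073,  0.01694551]), 'grip_force': 0.0, 'opening': 0.09169099310511329}
```

View pics/t0.png

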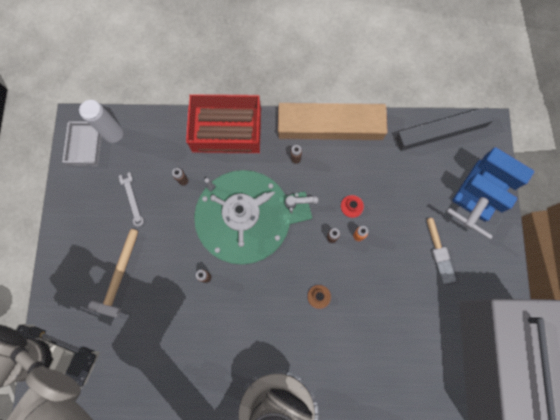

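View pics/s0.png

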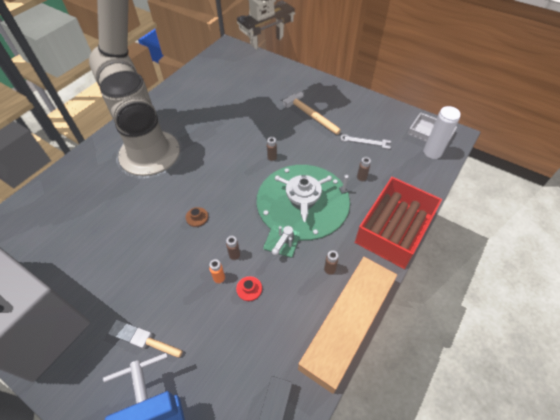

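The top view shows the base centred near (242,216), the index post near (208,183), the lever at about (290–315,200), and pipes at (180,176), (296,152), (334,235) and (202,276). I'll enlarge the table area.

```bash
python3 - <<'E'
from h import *
z=cv2.imread('pics/t0.png')[140:290,160:360]
cv2.imwrite('pics/t0c.png',cv2.resize(z,None,fx=4,fy=4,interpolation=cv2.INTER_CUBIC))
c=cv2.imread('pics/t0.png')
for n,u,h in [('centre',(242,216),.01),('post',(208,183),.08),('p',(180,176),.05),('p',(296,152),.05),('p',(334,235),.05),('p',(202,276),.05)]: print(n,atz('t0',u,h))
# green ellipse fit for base
hsv=cv2.cvtColor(c,cv2.COLOR_BGR2HSV); m=cv2.inRange(hsv,(60,80,40),(90,255,255)); 
k=cv2.findContours(m,cv2.RETR_EXTERNAL,cv2.CHAIN_APPROX_NONE)[0]; k=max(k,key=cv2.contourArea)[:,0]
P=np.array([atz('t0',p,.01)[:2] for p in k])
from scipy.optimize import least_squares
s=least_squares(lambda q:np.hypot(*(P-q).T)-.15,P.mean(0),loss='soft_l1',f_scale=.002); print(s.x,s.cost)
E
```

```text
centre [0.5692 0.1187 0.01  ]
post [0.654  0.2169 0.08  ]
p [0.6845 0.3104 0.05  ]
p [ 0.7672 -0.0472  0.05  ]
p [ 0.5056 -0.1627  0.05  ]
p [0.379  0.2249 0.05  ]
[0.57774974 0.11505313] 0.02302818229661019
```

View pics/t0c.png

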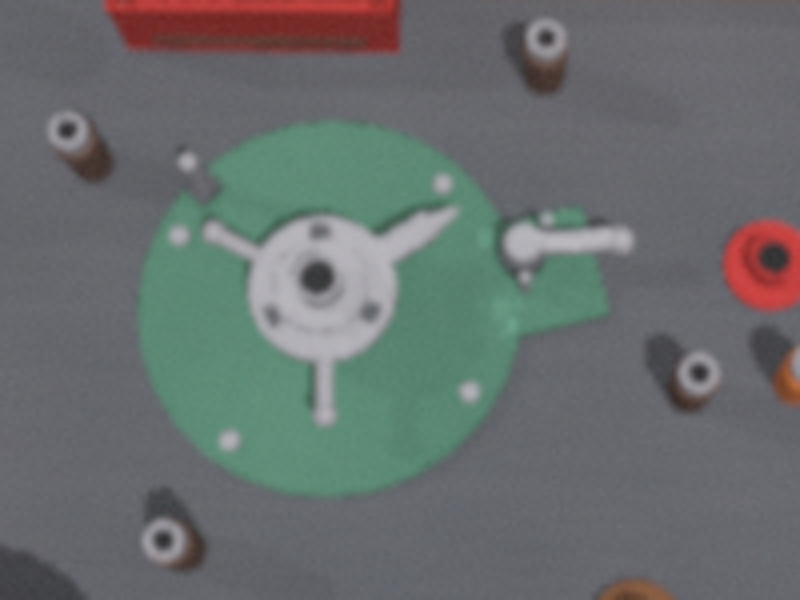

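Crop pixels: pointer tip (458,210), post top (187,160), rod balls (214,230) and (324,413), disc centre (321,287), lever pivot (523,242), lever ball (623,240). The four base bolts are visible too.

```bash
python3 - <<'E'
from h import *
g=lambda u,v,h:atz('t0',(160+(u+.5)/4-.5,140+(v+.5)/4-.5),h)[:2]
P={k:g(*a) for k,a in dict(tip=(460,209,.0575),post=(187,160,.082),b1=(214,230,.066),b2=(324,413,.066),disc=(321,287,.065),piv=(523,242,.056),end=(623,240,.057),bolts=(330,312,.013),pp0=(68,130,.085),pp1=(546,38,.085),pp2=(698,374,.085),pp3=(165,540,.085)).items()}
c=(P['disc']+P['bolts'])/2
for k,p in P.items(): d=p-c; print(k,p,'r',np.hypot(*d).round(4),'ang',np.degrees(np.arctan2(d[1],d[0])).round(1))
d=P['end']-P['piv']; print('lever ang',np.degrees(np.arctan2(d[1],d[0])),np.hypot(*d))
z=cv2.imread('pics/s0.png')[130:300,200:400]
cv2.imwrite('pics/s0c.png',cv2.resize(z,None,fx=3.5,fy=3.5,interpolation=cv2.INTER_CUBIC))
E
```

```text
tip [0.635 0.017] r 0.1222 ang -56.3
post [0.6639 0.222 ] r 0.1415 ang 46.9
b1 [0.614  0.2018] r 0.0954 ang 60.6
b2 [0.4758 0.1137] r 0.0915 ang -176.9
disc [0.5711 0.1196] r 0.004 ang 13.0
piv [ 0.6101 -0.0312] r 0.1559 ang -74.0
end [ 0.6123 -0.1069] r 0.2301 ang -78.7
bolts [0.5633 0.1178] r 0.004 ang -167.0
pp0 [0.6854 0.3122] r 0.2267 ang 58.6
pp1 [ 0.7632 -0.0469] r 0.2566 ang -40.2
pp2 [ 0.5049 -0.1594] r 0.285 ang -102.6
pp3 [0.38   0.2215] r 0.2136 ang 151.2
lever ang -88.33533361667811 0.07573196154860905
```

View pics/s0c.png

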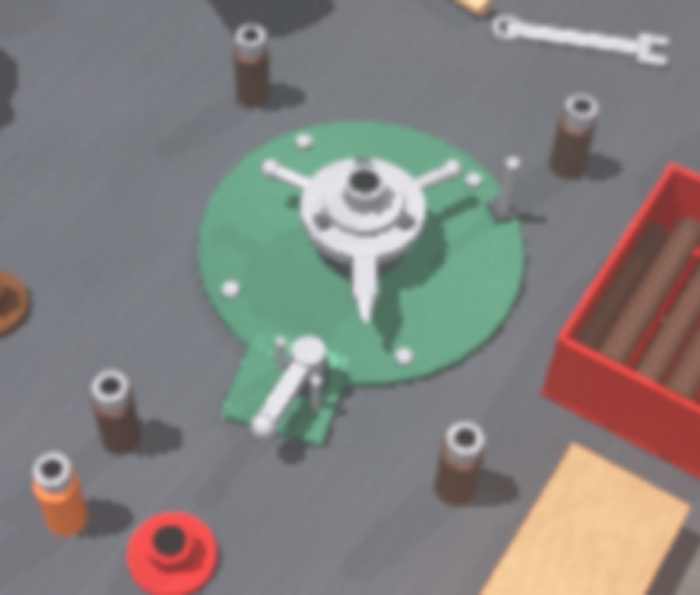

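The disc centre (0.571, 0.120) fits both the post and pivot radii. The pointer is at about −57°, the post at +48°, and the lever at about 0.22 rad. I'll turn the table CCW by about 105°, pushing on the rod at −177°. First I move above the start point with the fingers shut.

```bash
python3 -m crank '[[-1,-412,-205,104,1.4],[-1,-412,-205,104,1.4],[-1,-412,-205,104,1.4],[-1,-412,-205,104,1.4],[-1,-412,-205,104,1.4],[-1,-412,-205,104,1.4],[-1,-412,-205,104,1.4],[-1,-412,-205,104,1.4],[-1,-412,-205,104,1.4],[-1,-412,-205,104,1.4],[-1,-412,-205,104,1.4],[-1,-412,-205,104,1.4]]'
cat >> h.py <<'E'
C=np.array([.571,.1196])
def plan(th0,rows):
    """rows of (rod angle deg, radius mm, lag mm, z tip, or yaw deg); prints rows relative to commanded pose"""
    s=telemetry.observe(); yaw=s['tool_rot'][2]; p=s['tool_pos']
    for th,r,lag,zt in rows:
        a=np.radians(th); er=np.array([np.cos(a),np.sin(a)]); et=np.array([-er[1],er[0]])
        q=C+(r*er-lag*et)/1e3; d=(np.array([*q,zt+.178])-p)*1e3
        x=np.array([np.cos(yaw),np.sin(yaw)]); y=np.array([np.sin(yaw),-np.cos(yaw)])
        w=a+np.pi   # yaw so that tool y (yaw-90deg) = CCW tangent (th+90)
        print([-1,round(d[:2]@x),round(d[:2]@y),round(d[2]),round(-float((w-yaw+np.pi)%(2*np.pi)-np.pi),2)],q.round(3))
E
python3 -c "
from h import *
s=telemetry.observe();print(s['qpos'],s['opening'])
plan(0,[(-176.6,72,45,.13)])"
```

```text
time: 1.1
tool_pos: [0.4993, 0.1562, 0.2992]
tool_rot: [3.141, 0.001, 1.383]
contact_force: [-0.6, -0.5, -0.2]
opening: 0.0168
grip_force: 0.0
[ 1.56895103e-01  4.48687758e-01  1.67761149e+00 -1.32184939e-03
  1.01558993e+00  3.45315009e-01] 0.016756316717036465
[-1, 3, -4, 9, 1.32] [0.496 0.16 ]
```

```bash
python3 -m crank '[[-1,3,-4,10,1.32],[-1,3,-4,20,1.32],[-1,3,-4,20,1.32],[-1,3,-4,20,1.32],[-1,3,-4,20,1.32],[-1,3,-4,20,1.32],[-1,3,-4,20,1.32],[-1,3,-4,20,1.32],[-1,3,-4,20,1.32],[-1,3,-4,20,1.32],[-1,3,-4,20,1.32],[-1,3,-4,20,1.32]]'
python3 -c "
from h import *
plan(0,[(-176.6,72,45,.048)])
shot('wrist','w0');shot('scene','s1')
a=cv2.imread('pics/w0.png')
b=cv2.imread('pics/s1.png')[60:320,160:420]
cv2.imwrite('pics/ws.png',np.hstack([cv2.resize(a,(400,300)),cv2.resize(b,(300,300))]))
print(telemetry.observe()['opening'])"
```

```text
time: 2.1
tool_pos: [0.4928, 0.1639, 0.2805]
tool_rot: [-3.142, 0.001, 0.071]
contact_force: [0.8, -1.1, 0.1]
opening: 0.0004
grip_force: 0.0
[-1, 3, 4, -55, 0.01] [0.496 0.16 ]
0.0006646169431808361
```

View pics/ws.png

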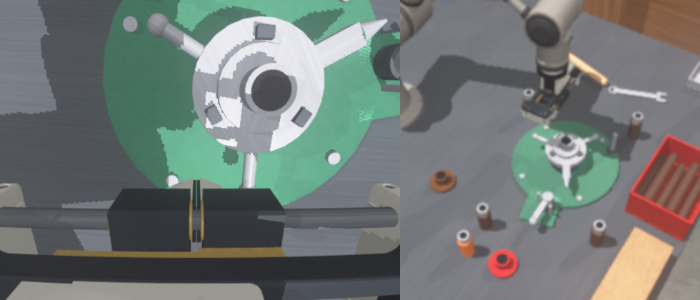

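The fingers are shut over the +y side of the near rod, with room around them. Next I go down.

```bash
sed -i 's/round(d\[2\])/round(-d[2])/' h.py; python3 -m crank '[[-1,3,4,30,0.01],[-1,3,4,55,0.01],[-1,3,4,55,0.01],[-1,3,4,55,0.01]]'
python3 -c "
from h import *
plan(0,[(-176.6,72,38,.048),(-176.6,72,30,.048)]+[(-176.6+i,72,26,.048) for i in (1,4,8,12,16,20,24,28,32,36)])"
```

```text
time: 2.53
tool_pos: [0.496, 0.1599, 0.225]
tool_rot: [3.141, 0.003, 0.065]
contact_force: [0.4, -0.2, 1.0]
opening: 0.0001
grip_force: 0.0
[-1, 0, 7, -1, 0.01] [0.497 0.153]
[-1, 0, 15, -1, 0.01] [0.497 0.145]
[-1, 0, 20, -1, -0.01] [0.497 0.14 ]
[-1, -1, 24, -1, -0.06] [0.496 0.136]
[-1, -3, 29, -1, -0.13] [0.495 0.131]
[-1, -4, 34, -1, -0.2] [0.495 0.126]
[-1, -4, 39, -1, -0.27] [0.494 0.12 ]
[-1, -4, 45, -1, -0.34] [0.495 0.115]
[-1, -4, 50, -1, -0.41] [0.495 0.11 ]
[-1, -4, 55, -1, -0.48] [0.496 0.104]
[-1, -3, 61, -1, -0.55] [0.497 0.099]
[-1, -1, 66, -1, -0.62] [0.499 0.094]
```

```bash
python3 -m crank '[[-1,0,7,0,0],[-1,0,15,0,0],[-1,0,20,0,0],[-1,-1,24,0,-0.06],[-1,-3,29,0,-0.13],[-1,-4,34,0,-0.2],[-1,-4,39,0,-0.27],[-1,-4,45,0,-0.34],[-1,-4,50,0,-0.41],[-1,-4,55,0,-0.48],[-1,-3,61,0,-0.55],[-1,-1,66,0,-0.62]]'
python3 -c "
from h import *
plan(0,[(-176.6+i,72,26,.048) for i in (40,44,48,52,56,60,64,68,72,76,80,84)])
shot('top','t1'); a=cv2.imread('pics/t1.png')[140:290,160:360]
cv2.imwrite('pics/t1c.png',cv2.resize(a,None,fx=4,fy=4,interpolation=cv2.INTER_CUBIC))"
```

```text
time: 3.53
tool_pos: [0.4996, 0.0933, 0.2269]
tool_rot: [3.141, -0.001, 0.686]
contact_force: [-2.6, 2.5, 3.1]
opening: 0.0005
grip_force: 2.1
[-1, -2, 4, 1, -0.07] [0.501 0.089]
[-1, -3, 9, 1, -0.14] [0.503 0.084]
[-1, -4, 15, 1, -0.21] [0.506 0.08 ]
[-1, -4, 20, 1, -0.28] [0.509 0.075]
[-1, -5, 25, 1, -0.35] [0.512 0.071]
[-1, -4, 31, 1, -0.42] [0.516 0.067]
[-1, -4, 36, 1, -0.49] [0.519 0.063]
[-1, -3, 41, 1, -0.56] [0.523 0.06 ]
[-1, -2, 46, 1, -0.63] [0.528 0.056]
[-1, 0, 51, 1, -0.7] [0.532 0.054]
[-1, 2, 56, 1, -0.77] [0.537 0.051]
[-1, 4, 61, 1, -0.84] [0.542 0.049]
```

View pics/t1c.png

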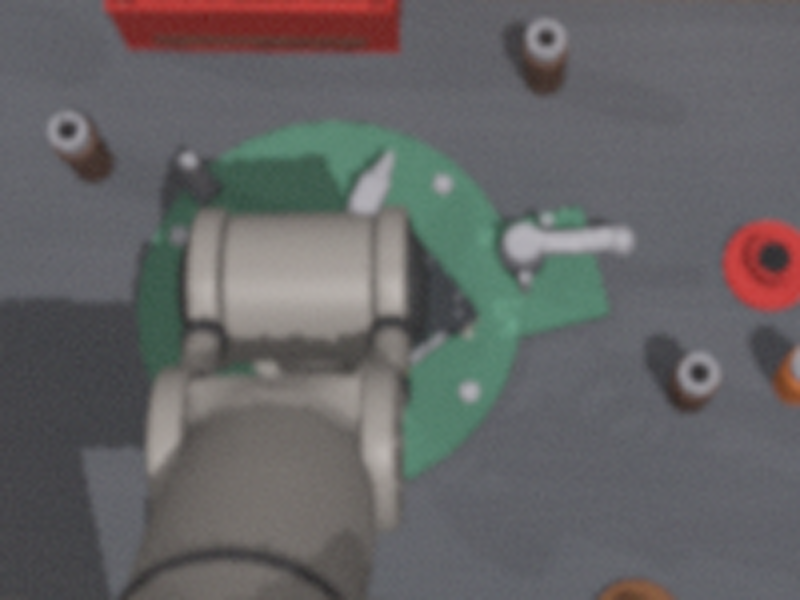

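The pointer tip is now at crop (393,150), so it's following the push. Continue.

```bash
python3 -m crank '[[-1,-2,4,0,-0.07],[-1,-3,9,0,-0.14],[-1,-4,15,0,-0.21],[-1,-4,20,0,-0.28],[-1,-5,25,0,-0.35],[-1,-4,31,0,-0.42],[-1,-4,36,0,-0.49],[-1,-3,41,0,-0.56],[-1,-2,46,0,-0.63],[-1,0,51,0,-0.7],[-1,2,56,0,-0.77],[-1,4,61,0,-0.84]]'
python3 -c "
from h import *
plan(0,[(-176.6+i,72,26,.048) for i in (84,87,90,93,96,98,100,102)])
shot('top','t2'); a=cv2.imread('pics/t2.png')[140:290,160:360]
cv2.imwrite('pics/t2c.png',cv2.resize(a,None,fx=4,fy=4,interpolation=cv2.INTER_CUBIC))"
```

```text
time: 4.58
tool_pos: [0.5411, 0.049, 0.2268]
tool_rot: [3.141, -0.001, 1.524]
contact_force: [-2.5, 3.3, 3.4]
opening: 0.0002
grip_force: 2.1
[-1, 0, 1, 1, -0.0] [0.542 0.049]
[-1, -1, 4, 1, -0.05] [0.546 0.047]
[-1, -2, 8, 1, -0.11] [0.549 0.046]
[-1, -3, 12, 1, -0.16] [0.553 0.045]
[-1, -4, 16, 1, -0.21] [0.557 0.044]
[-1, -4, 19, 1, -0.25] [0.56  0.044]
[-1, -4, 21, 1, -0.28] [0.562 0.044]
[-1, -5, 24, 1, -0.32] [0.565 0.043]
```

View pics/t2c.png

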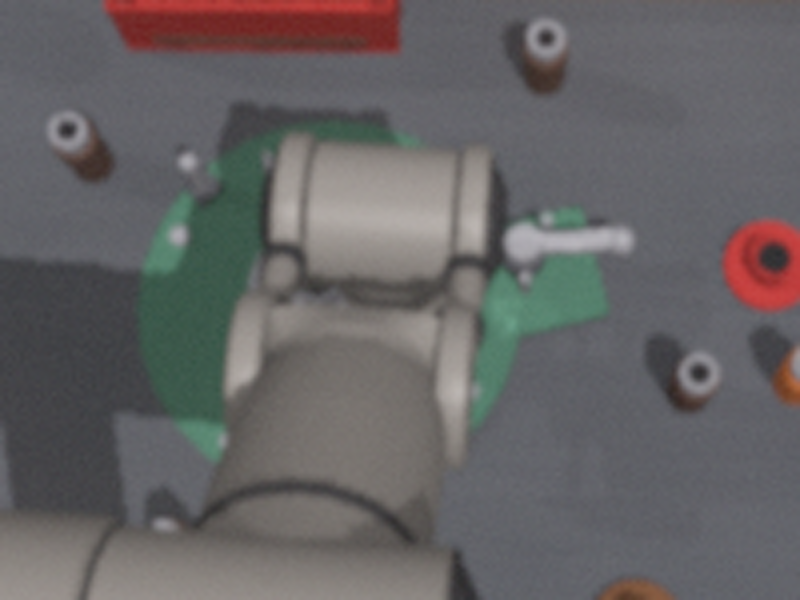

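The tip just shows at crop (268,158). I'll compute its angle from that pixel, push on to about 100°, then measure.

```bash
python3 -m crank '[[-1,-1,4,0,-0.05],[-1,-2,8,0,-0.11],[-1,-3,12,0,-0.16],[-1,-4,16,0,-0.21],[-1,-4,19,0,-0.25],[-1,-4,19,0,-0.25]]'
python3 -c "
from h import *
plan(0,[(-176.6+i,72,26,.048) for i in (98,100,102,104)])
for k,u,v in (('t2',268,156),):
  p=atz(k,(160+(u+.5)/4-.5,140+(v+.5)/4-.5),.0575)[:2]-C; print(np.hypot(*p),np.degrees(np.arctan2(p[1],p[0])))
shot('top','t3'); a=cv2.imread('pics/t3.png')[150:225,180:280]
cv2.imwrite('pics/t3c.png',cv2.resize(a,None,fx=7,fy=7,interpolation=cv2.INTER_CUBIC))"
```

```text
time: 5.13
tool_pos: [0.5602, 0.044, 0.2266]
tool_rot: [3.14, 0.0, 1.771]
contact_force: [0.1, 0.9, 3.3]
opening: 0.0001
grip_force: 1.4
[-1, 0, 0, 1, 0.0] [0.56  0.044]
[-1, -1, 2, 1, -0.03] [0.562 0.044]
[-1, -2, 5, 1, -0.07] [0.565 0.043]
[-1, -2, 7, 1, -0.1] [0.568 0.043]
0.11380443752332335 23.45640986512385
```

View pics/t3c.png

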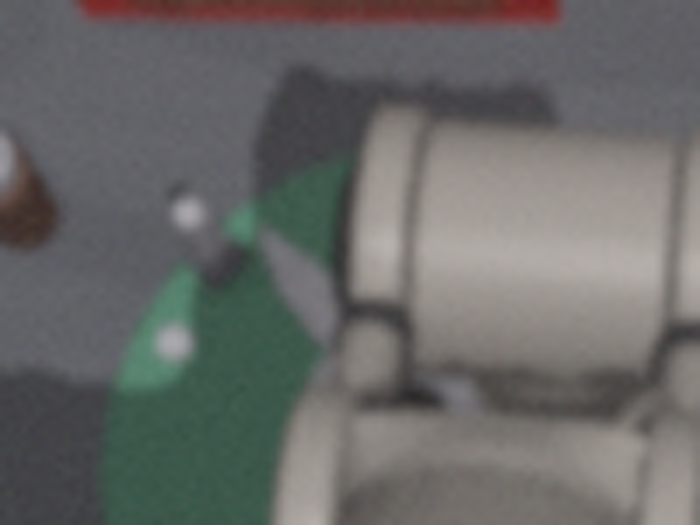

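The tip is at crop (256,226), that is pixel (216.6,182.3), and the post top is at (188,212). Working out what's left.

```bash
python3 -c "
from h import *
for u,v,h in ((256,226,.0575),(188,212,.082)):
  p=atz('t3',(180+(u+.5)/7-.5,150+(v+.5)/7-.5),h)[:2]-C; print(np.hypot(*p),np.degrees(np.arctan2(p[1],p[0])))
plan(0,[(-176.6+i,72,26,.048) for i in (99,101,103,105,106,107,108)])"
```

```text
0.12121592304643809 39.37587593240808
0.1375763424430233 47.97564075082965
[-1, 0, 1, 0, -0.02] [0.561 0.044]
[-1, -1, 3, 0, -0.05] [0.564 0.043]
[-1, -2, 6, 0, -0.09] [0.566 0.043]
[-1, -3, 9, 0, -0.12] [0.569 0.043]
[-1, -3, 10, 0, -0.14] [0.57  0.043]
[-1, -3, 11, 0, -0.16] [0.572 0.043]
[-1, -3, 13, 0, -0.17] [0.573 0.043]
```

There are 8.6° left, about 11 mm at the fingertips. I'll push that slowly, back off, rise and look.

```bash
python3 -m crank '[[-1,0,2,0,-0.03],[-1,-1,4,0,-0.06],[-1,-2,6,0,-0.09],[-1,-2,8,0,-0.11],[-1,-3,10,0,-0.13],[-1,-3,11,0,-0.15],[-1,-3,11,0,-0.15],[-1,-3,11,0,-0.15],[-1,-3,0,0,-0.15],[-1,-3,-10,-30,-0.15],[-1,-3,-10,-70,-0.15],[-1,-3,-10,-80,-0.15]]'
python3 -c "
from h import *
shot('top','t4'); shot('wrist','w4'); a=cv2.imread('pics/t4.png')[150:225,180:280]
cv2.imwrite('pics/t4c.png',np.vstack([cv2.resize(a,(400,300),interpolation=cv2.INTER_CUBIC),cv2.resize(cv2.imread('pics/w4.png'),(400,300))]))"
```

```text
time: 6.18
tool_pos: [0.5516, 0.0391, 0.3105]
tool_rot: [3.134, 0.003, 1.921]
contact_force: [1.2, -0.2, 1.1]
opening: 0.0002
grip_force: 0.0
```

View pics/t4c.png

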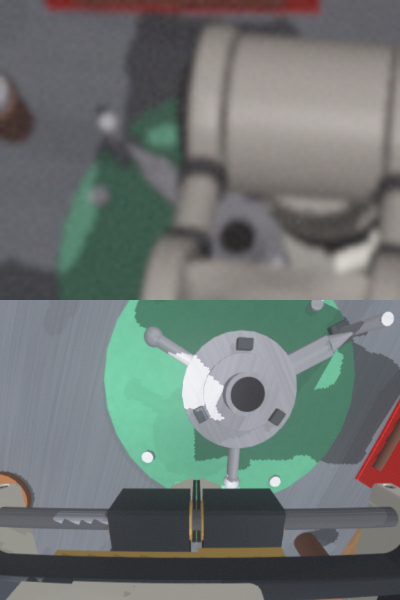

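The wrist view (scaled by 1/1.4) shows the tip at about (353,29), the post top at (388,19) and the disc centre at (240,89). In the top crop the tip is near (131,150) and the post at (107,120).

```bash
python3 -c "
from h import *
W=lambda u,v,h:atz('w4',(u*1.4,v*1.4),h)[:2]
c=W(240,89,.065);print('c',c)
for cc in (c,C):
 for u,v,h in ((354,29,.0575),(388,19,.082),(151,36,.0575),(232,182,.0575)):
  p=W(u,v,h)-cc; print(np.hypot(*p).round(4),np.degrees(np.arctan2(p[1],p[0])).round(1))
for u,v,h in ((131,150,.0575),(107,120,.082)):
  p=atz('t4',(180+(u+.5)/4-.5,150+(v+.5)/4-.5),h)[:2]-C; print('top',np.hypot(*p),np.degrees(np.arctan2(p[1],p[0])))
"
```

```text
c [0.5673 0.121 ]
0.1209 47.9
0.135 46.7
0.0948 170.3
0.0978 -71.1
0.1195 49.7
0.1335 48.3
0.0986 169.8
0.0953 -72.9
top 0.11649892703368565 48.75855568547196
top 0.1382612382412367 47.784850010696644
```

The pointer agrees with the post to about 1° by both cameras. Now the lever.

```bash
cat >> h.py <<'E'
PV=np.array([.610,-.0312])
def lev(rows):
    s=telemetry.observe(); yaw=s['tool_rot'][2]; p=s['tool_pos']
    for ph,r,lag,zt in rows:
        a=np.radians(ph); er=np.array([np.cos(a),np.sin(a)]); ec=np.array([er[1],-er[0]])
        q=PV+(r*er-lag*ec)/1e3; d=(np.array([*q,zt+.178])-p)*1e3
        x=np.array([np.cos(yaw),np.sin(yaw)]); y=np.array([np.sin(yaw),-np.cos(yaw)])
        w=a+np.pi
        print([-1,round(d[:2]@x),round(d[:2]@y),round(-d[2]),round(-float((w-yaw+np.pi)%(2*np.pi)-np.pi),2)],q.round(3))
E
python3 -c "
from h import *
lev([(-88.3,50,50,.13),(-88.3,50,50,.036)])"
```

```text
[-1, -149, 62, 0, 0.32] [ 0.661 -0.08 ]
[-1, -149, 62, 94, 0.32] [ 0.661 -0.08 ]
```

```bash
python3 -m crank '[[-1,-37,15,0,0.1],[-1,-75,31,0,0.2],[-1,-112,47,0,0.32],[-1,-149,62,0,0.32],[-1,-149,62,0,0.32],[-1,-149,62,0,0.32],[-1,-149,62,30,0.32],[-1,-149,62,60,0.32],[-1,-149,62,85,0.32],[-1,-149,62,94,0.32],[-1,-149,62,94,0.32]]'
python3 -c "
from h import *
lev([(-88.3,50,40,.036),(-88.3,50,32,.036)]+[(-88.3-i,50,26,.036) for i in (0,4,8,12,16,20,24,28,32,36)])"
```

```text
time: 7.2
tool_pos: [0.6589, -0.0781, 0.2083]
tool_rot: [-3.135, -0.002, 1.603]
contact_force: [0.6, -0.1, 0.0]
opening: 0.0005
grip_force: 0.0
[-1, -2, -7, -6, 0.0] [ 0.651 -0.08 ]
[-1, -2, -15, -6, 0.0] [ 0.643 -0.08 ]
[-1, -2, -21, -6, 0.0] [ 0.637 -0.08 ]
[-1, -3, -25, -6, 0.07] [ 0.634 -0.082]
[-1, -5, -29, -6, 0.14] [ 0.63  -0.084]
[-1, -6, -32, -6, 0.21] [ 0.627 -0.085]
[-1, -7, -36, -6, 0.28] [ 0.623 -0.086]
[-1, -7, -40, -6, 0.35] [ 0.619 -0.087]
[-1, -8, -44, -6, 0.42] [ 0.615 -0.087]
[-1, -8, -48, -6, 0.49] [ 0.611 -0.088]
[-1, -8, -52, -6, 0.56] [ 0.607 -0.087]
[-1, -7, -56, -6, 0.63] [ 0.603 -0.087]
```

```bash
python3 -m crank '[[-1,-2,-7,-3,0],[-1,-2,-15,-3,0],[-1,-2,-21,-3,0],[-1,-3,-25,-3,0.07],[-1,-5,-29,-3,0.14],[-1,-6,-32,-3,0.21],[-1,-7,-36,-3,0.28],[-1,-7,-40,-3,0.35],[-1,-8,-44,-3,0.42],[-1,-8,-48,-3,0.49],[-1,-8,-52,-3,0.56],[-1,-7,-56,-3,0.63]]'
python3 -c "
from h import *
lev([(-88.3-i,50,26,.036) for i in (36,39,42,45,48,51,53,55,56,57,58)])"
```

```text
time: 8.2
tool_pos: [0.6048, -0.0887, 0.2171]
tool_rot: [3.136, -0.001, 0.969]
contact_force: [0.7, -2.4, 0.5]
opening: 0.0003
grip_force: 1.2
[-1, 0, -2, 3, -0.0] [ 0.603 -0.087]
[-1, -1, -5, 3, 0.05] [ 0.6   -0.087]
[-1, -2, -7, 3, 0.1] [ 0.597 -0.086]
[-1, -3, -10, 3, 0.15] [ 0.595 -0.085]
[-1, -4, -13, 3, 0.21] [ 0.592 -0.085]
[-1, -5, -16, 3, 0.26] [ 0.589 -0.084]
[-1, -5, -18, 3, 0.29] [ 0.587 -0.083]
[-1, -5, -20, 3, 0.33] [ 0.585 -0.082]
[-1, -6, -21, 3, 0.35] [ 0.585 -0.081]
[-1, -6, -22, 3, 0.36] [ 0.584 -0.081]
[-1, -6, -23, 3, 0.38] [ 0.583 -0.081]
```

```bash
python3 -m crank '[[-1,-1,-5,2,0.05],[-1,-2,-7,2,0.1],[-1,-3,-10,2,0.15],[-1,-4,-13,2,0.21],[-1,-5,-16,2,0.26],[-1,-5,-18,2,0.29],[-1,-5,-19,2,0.31],[-1,-5,-19,2,0.31]]'
python3 -c "
from h import *
lev([(-88.3-i,50,26,.036) for i in (54,56,57,58,59,60)])"
```

```text
time: 8.87
tool_pos: [0.5862, -0.0817, 0.2145]
tool_rot: [3.139, -0.002, 0.662]
contact_force: [0.4, -1.5, 0.5]
opening: 0.0006
grip_force: 0.9
[-1, 0, 1, 0, 0.0] [ 0.586 -0.082]
[-1, -1, -1, 0, 0.04] [ 0.585 -0.081]
[-1, -2, -2, 0, 0.06] [ 0.584 -0.081]
[-1, -2, -3, 0, 0.07] [ 0.583 -0.081]
[-1, -2, -4, 0, 0.09] [ 0.582 -0.08 ]
[-1, -3, -5, 0, 0.11] [ 0.581 -0.08 ]
```

Not at the stop yet, as the force is still only friction. I'll creep forward in millimetre steps.

```bash
for i in 1; do python3 -m crank '[[-1,-1,-1,0,0.03],[-1,-2,-2,0,0.05],[-1,-2,-3,0,0.06],[-1,-2,-3,0,0.06]]'; done
```

```text
time: 9.2
tool_pos: [0.5829, -0.0805, 0.2134]
tool_rot: [3.14, -0.001, 0.603]
contact_force: [1.1, -2.0, 2.4]
opening: 0.0002
grip_force: 1.4
```

```bash
python3 -m crank '[[-1,0,-1,0,0],[-1,0,-2,0,0],[-1,0,-2,0,0]]'
```

```text
time: 9.45
tool_pos: [0.5824, -0.0799, 0.2135]
tool_rot: [3.137, -0.002, 0.604]
contact_force: [4.7, -8.4, 1.5]
opening: 0.0001
grip_force: 4.5
```

The force rose to 9.6 N, so the lever is on its stop. Back off, rise and check.

```bash
python3 -m crank '[[-1,0,-1,0,0],[-1,0,10,0,0],[-1,0,15,0,0],[-1,0,15,-40,0],[-1,0,15,-80,0],[-1,0,15,-120,0],[-1,-40,15,-120,0],[-1,-80,15,-120,0],[-1,-120,15,-120,0],[-1,-150,15,-120,0],[-1,-180,15,-120,0],[-1,-180,15,-120,0]]'
python3 -c "
from h import *
shot('top','t5'); shot('scene','s5'); a=cv2.imread('pics/t5.png')[140:290,160:360]
cv2.imwrite('pics/t5c.png',cv2.resize(a,None,fx=4,fy=4,interpolation=cv2.INTER_CUBIC))"
```

```text
time: 10.45
tool_pos: [0.4383, -0.1948, 0.3323]
tool_rot: [-3.138, 0.002, 0.6]
contact_force: [0.3, -0.2, -0.3]
opening: 0.0005
grip_force: 0.0
```

View pics/t5c.png

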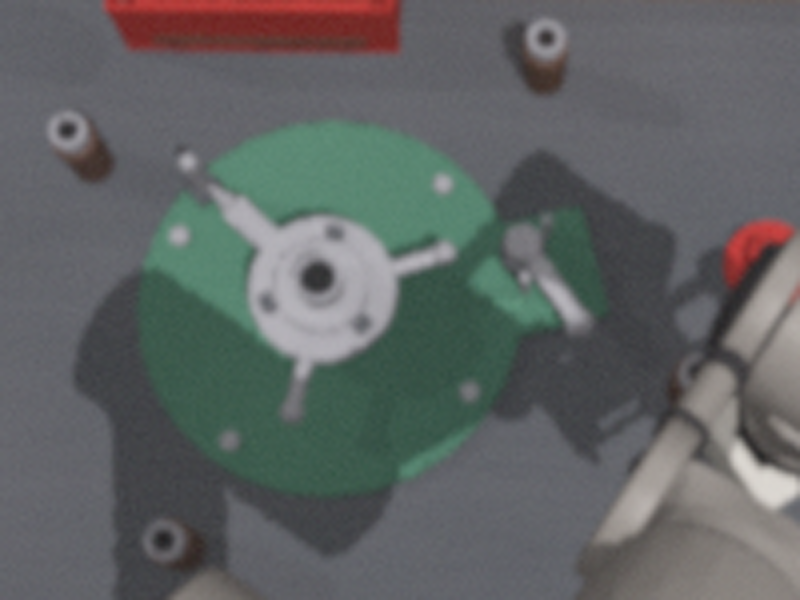

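```bash
python3 -c "
from h import *
for u,v,h in ((211,187,.0575),(187,160,.082),(446,251,.063),(291,411,.063)):
  p=atz('t5',(160+(u+.5)/4-.5,140+(v+.5)/4-.5),h)[:2]-C; print(np.hypot(*p),np.degrees(np.arctan2(p[1],p[0])))
"
```

```text
0.11816907378836482 47.915480637940746
0.1382612382412367 47.784850010696644
0.09747132911784882 -72.38297559124207
0.09546936681470132 168.64298801355733
```

The pointer is at 47.9° against the post's 47.8°. The lever is on its peg at about −144°, and the flange is centred. Handing in.

```bash
python3 -c "
from cell import ticket; print(ticket.hand_in())"
```

```text
the job is handed in; nothing more can be done
None
```

The job is handed in: the last top view put the pointer within about 1° of the index post and the brake lever on its stop, with the flange centred and the pipes I could see unmoved (one was partly hidden by the arm; I did not re-check the tools, and the hand-in returned no verdict).

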